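# Lock the electrode plate with its slotted clip screw

### The job

Take the yellow flat screwdriver from its grey stand and use it, and nothing else, to turn the slotted brass screw on the aluminium electrode nest clockwise, until the steel clip lies fully home over the black plate against its stop pin. Keep the blade seated in the slot, press and turn gently without forcing anything, then put the screwdriver back upright, fully home in its stand. Leave the vial, the beaker and the weight where they are.

Things in the scene. Friction and masses are not known exactly. Their poses are not given: they have to be found in the camera images.
- nest: Fixed aluminium base 150x90 mm, top 22 mm up, with a black plate 78x60x9 mm lying on it and, at its -x end, a screw that carries a steel clip. Origin: centre of its underside, z up. Solid, does not move. The clip arm is 38 mm long and 4 mm thick, its underside 31.5 mm up; a 6 mm stop pin stands 25 mm from the screw axis, to 36 mm up.
- screw_axis (a point): Point on the vertical axis of the brass screw at its top face, 41.5 mm above the worktop (axes as the nest's). Head 22 mm across; one straight slot through its centre, open at both ends, 3.5 mm wide, 6 mm deep (floor at 35.5 mm). The slot's line lies within 0.7 rad either way of the clip arm's line, not measured: find it by eye or feel. The head turns with the clip.
- clip (a joint): Angle of clip and screw in rad, growing clockwise seen from above: at 0 the arm points along the nest's +y, at 1.571 along its +x, over the plate and against the stop pin (solid stop). Starts at 0.2 to 0.65. Held by friction of about 0.1 N m; stays where it is left; 0.25 N m at the stop is too much. The screw does not rise or sink as it turns.
- driver: Flat screwdriver, 118 mm long, about 90 g, standing blade down in the stand. Origin: middle of the blade's edge; z up along the shaft; the blade is 12 mm wide along x, 2.4 mm thick along y. Black collar 27 mm across at 50 to 56 mm from the edge, yellow six-sided handle 24 mm across flats at 56 to 112 mm; its flats face +-y and every 60 degrees from there.
- stand: Fixed grey block 64x64x60 mm; origin: centre of its underside, z up. Upright round hole in the middle of its top, 17 mm across with a 2 mm chamfer, 56 mm deep. The driver hangs in it by its collar on the top face, blade edge 10 mm above the worktop.
- vial: Small glass vial with white cap, 25 mm across, 50 mm tall, standing beside the nest; origin under its centre. To be left alone.
- beaker: Empty beaker, 56 mm across, 68 mm tall, standing beside the nest; origin under its centre. To be left alone.
- weight: Silver balance weight with a knob, 26 mm across, 34 mm tall, standing beside the stand; origin under its centre. To be left alone.
Things that resemble listed ones, but are neither listed nor needed, are in the scene too. Leave any green look-alike of the driver alone. There is more than one size of the nest; the job needs the larger.

How it is judged:
By the outcome, as a careful person would: the job done as asked, in the order asked, and still so for the second after the job is handed in, with the robot touching nothing.
It also fails if it takes over 72 s, if anything falls off the work surface, if the arm or the gripper's body presses on something with over 40 N, if the wrist force passes 120 N, or if a joint passes its speed limit or range.

### The arm

A 7-joint arm with a two-finger parallel gripper is mounted at the origin on a cart in front of the work surface, level with it; the furniture and walls round the work are solid. World frame = base frame: x ahead of the robot, y to its left, z up, the work surface at z = 0. Lengths are in m, angles in rad, forces in N, time in s.
With the tool pointing down it reaches from about 0.4 to 0.85 m from the base axis. Payload 6.9 kg.
Tool frame: the origin (TCP) lies midway between the tips of the shut fingers; the grasp point (between the pads) lies behind it (ctrl.pinch_z is the z of the grasp point in the tool frame, in m); z points along the fingers, y is the line along which they close (so a half turn about z gives the same grasp; the last joint's range is limited). The gripper opens to 85 mm and grips with 20 to 120 N. Pads are 22 mm wide; open, the fingers measure 114 mm over their backs; the gripper's body (76 mm by 85 mm) begins 54 mm behind the grasp point. The pads swing forward as they close: fully open they stand 13 mm farther back than shut.
Start: joints at [1.325, 0.507, -0.238, 1.5, 0.126, 1.149, -0.155], TCP at [0.215, -0.587, 0.231] pointing down, gripper open.
Joint ranges: [-3.08, 3.08], [-0.24, 2.05], [-1.43, 1.35], [0, 2.5], [-1.52, 4.66], [0.17, 1.96], [-2.89, 2.89]. Speed limits (rad/s): [2.39, 2.39, 3.14, 3.14, 3.14, 3.14, 3.14].

### API

Orientations are given as a unit quaternion [w, x, y, z].
In Python, from station import ctrl, get_state, vision, ticket, models gives the robot as it stands. Calls block until the motion is done:
- ctrl.movep(position, orientation): joint-space move of the TCP to a pose.
- ctrl.movel(position, frame=None, max_speed=0.15): straight line of the TCP; frame=None keeps the orientation; max_speed is the mean speed in m/s.
- ctrl.set_joints(angles): joint-space move.
- ctrl.ungrasp() and ctrl.close_gripper(force=None): open the fingers fully, or close them until they stop; force is the grip in N (None keeps the last).
- ctrl.pause(seconds).
- ctrl.ik(position, orientation): joint angles nearest the present ones, or None.
- get_state(): the state.
- vision.grab_frame(name): name is "scene" or "side" or "wrist"; returns (picture, depth): 420x560x3 uint8, blue, green, red; 420x560 float32, m along the optical axis (not along the pixel's ray), 0 where there is no reading.
- vision.camera_info(name): a dict with "mtx" (3x3 intrinsics, pixels), "R" (3x3) and "t" (3): a world point X has camera coordinates R X + t; the wrist camera has in their place "hand_eye" (4x4, takes a point from camera to tool coordinates, whose origin is the TCP and whose axes are the flange's). Camera axes: x right, y down, z forward; pixel columns grow to the right and rows downward; lengths in m; the calibration is good to about 2 mm. The wrist camera is an equidistant fisheye: a pixel r from the principal point sees the ray r / f radians off the axis. A picture is of the moment at which its call begins: read the wrist's pose just before it. camera_info takes no time and is no camera call.
A pose or a line that the arm cannot do raises ctrl.Unreachable and nothing moves.
- ticket.close_job(): hands the job in; it is judged then, once.
Trained networks look in the newest picture that a camera, given by its name, has taken for a name from the list of things; names that differ only in an ending like _2 or _b are one class to them, and where a whole thing is asked for, a point or a joint stands for the part that bears it (a point fixed in the world has none). Each returns a list of dicts, best first, with "p" (0 to 1); they miss things now and then, are a little off and sometimes report something else, mostly with a low value. They report only what shows in the picture. A call takes as long as a camera call. They do not tell look-alikes from the thing itself.
- models.recognise(camera, target): "point" ([column, row] in pixels, amid what is visible of it).
- models.masks_of(camera, target): "mask" (420x560 bool, what is visible of it) and "point" ([column, row] in pixels, amid what is visible of it).
The state is a dict: "time": time; "qpos": joint angles; "qd": joint speeds; "tau": joint torques, N m; "tcp_pos": TCP position; "eef_rot": TCP orientation; "contact_force": force on the tool from outside, world axes, zero at the start; "wrist_torque": the same for the moment, N m; "width": finger opening in m; "gripper_force": force on a finger pad.
Only numpy, scipy, OpenCV 4.12 (cv2) and the standard library are available. Lean on these libraries where they do the work, as an engineer would, in place of code of your own. Each camera call takes 0.05 s, during which the arm holds its last target. There are 200 camera calls.

## Working session

There is one attempt and no reset: what is moved stays moved. The work goes in short steps, each a Python script; the robot and the scene stay as the last script left them, time stands still between calls to the robot, and variables do not carry over. Pictures are saved under pics/ and viewed, at most 10 in all, crops included, and the job is handed in when it is done.

```bash
ls; mkdir -p pics; python3 - <<'E'
from station import ctrl,get_state,vision,models
import cv2,numpy as np
print(get_state(),ctrl.pinch_z)
ims=[]
for c in("scene","side"):
    im,d=vision.grab_frame(c); cv2.imwrite(f"pics/{c}0.png",im); np.save(f"{c}_d.npy",d)
    i=vision.camera_info(c); print(c,i)
    for n in("nest","driver","stand","screw_axis","clip","vial","beaker","weight"):
        print(n,[(np.round(r["p"],2),np.round(r["point"])) for r in models.recognise(c,n)])
print(vision.camera_info("wrist"))
E
```

```text
pics
{'time': 0.0, 'qpos': array([ 1.32449441,  0.50834378, -0.23753318,  1.50113069,  0.12574896,
        1.14889868, -0.15481271]), 'qd': array([ 6.89868503e-04,  1.08923032e-03, -6.98723226e-04,  8.92242693e-04,
       -5.35806903e-04, -1.32344880e-03,  2.23191736e-05]), 'tau': array([ 1.35563718e-03, -6.20597792e+01, -2.18644336e+00, -2.49654382e+01,
        1.25944513e-02,  1.20867541e-02, -7.36111502e-06]), 'tcp_pos': array([ 0.21511282, -0.58628284,  0.23042702]), 'eef_rot': array([-8.71565558e-04,  9.84566103e-01,  1.75010837e-01, -1.91856120e-04]), 'contact_force': array([ 0.17400079, -0.53100573,  1.04170086]), 'wrist_torque': array([ 0.00263601,  0.04875674, -0.00640673]), 'gripper_force': 0.0, 'width': 0.08522459422691778} -0.0187
scene {'mtx': array([[435.76414789,   0.        , 277.42850541],
       [  0.        , 435.76414789, 216.85608441],
       [  0.        ,   0.        ,   1.        ]]), 'R': array([[-0.64187174, -0.76678641,  0.00626598],
       [-0.45583958,  0.37498389, -0.8072158 ],
       [ 0.61661247, -0.5209853 , -0.59022317]]), 't': array([0.334099  , 0.3
[... 998 characters left out ...]
4(0.58), array([270., 293.]))]
clip [(np.float64(0.49), array([258., 288.]))]
vial [(np.float64(0.64), array([262., 307.]))]
beaker [(np.float64(0.87), array([286., 313.]))]
weight []
{'mtx': array([[325.1922621 ,   0.        , 279.90442095],
       [  0.        , 325.1922621 , 211.41738862],
       [  0.        ,   0.        ,   1.        ]]), 'hand_eye': array([[ 6.89987046e-04, -9.64226044e-01, -2.65080479e-01,
         6.69824937e-02],
       [ 9.99999762e-01,  6.72046446e-04,  1.58375282e-04,
        -1.03117413e-03],
       [ 2.54368229e-05, -2.65080525e-01,  9.64226278e-01,
        -1.42095097e-01],
       [ 0.00000000e+00,  0.00000000e+00,  0.00000000e+00,
         1.00000000e+00]])}
```

```bash
python3 - <<'E'
import cv2,numpy as np
a=cv2.imread("pics/scene0.png");b=cv2.imread("pics/side0.png")
cv2.imwrite("pics/scene0c.png",cv2.resize(a[100:380,70:450],(800,590),interpolation=cv2.INTER_CUBIC))
cv2.imwrite("pics/side0c.png",cv2.resize(b[90:370,120:500],(800,590),interpolation=cv2.INTER_CUBIC))
E
```

```text
(no output)
```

View pics/scene0c.png

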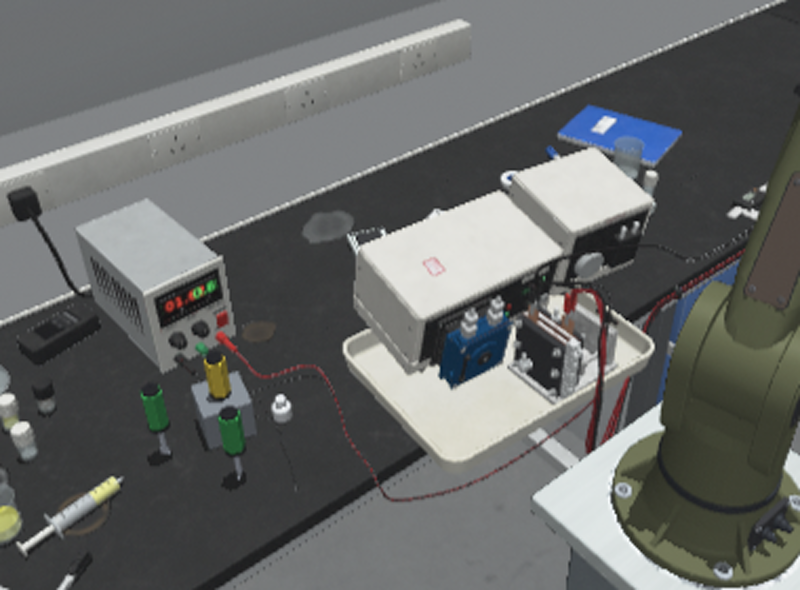

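View pics/side0c.png

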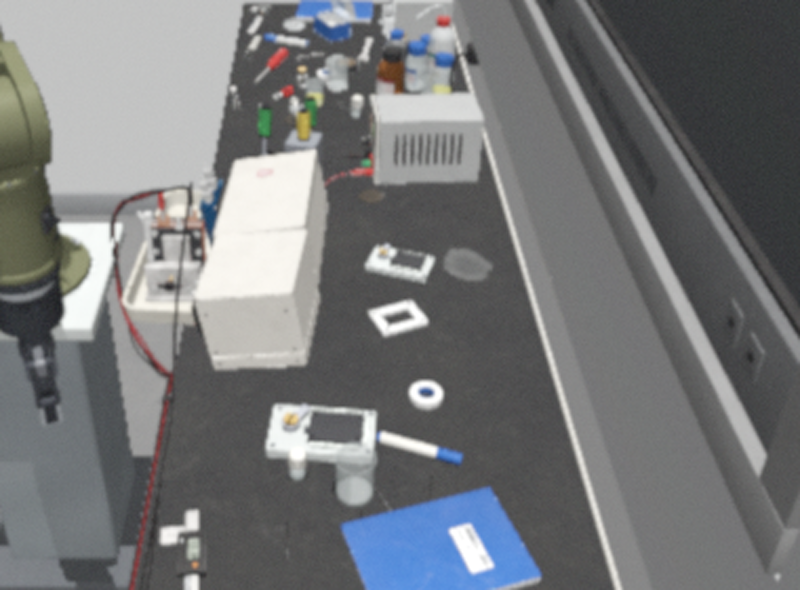

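The side view shows the large nest at about (272,294) with the screw at its left end, and the vial and beaker on its near side. The scene view shows the yellow driver in its stand at about (174,280), between two green look-alikes, with the weight at (203,293). Next I'll turn these into positions and take wrist views.

```bash
cat >h.py <<'E'
from station import ctrl,get_state,vision,models,ticket
import cv2,numpy as np
from scipy.spatial.transform import Rotation as R
def unproj(c,u,v,z=None,d=None):
    i=vision.camera_info(c);r=np.linalg.inv(i["mtx"])@[u,v,1]
    o=-i["R"].T@i["t"];w=i["R"].T@r
    return o+w*((z-o[2])/w[2] if z is not None else d)
def down(yaw): # tool z down, tool y at angle yaw (world) 
    y=np.array([np.cos(yaw),np.sin(yaw),0]);z=np.array([0,0,-1.])
    q=R.from_matrix(np.c_[np.cross(y,z),y,z]).as_quat(); return q[[3,0,1,2]]
def wpose():
    s=get_state();q=s["eef_rot"];T=np.eye(4);T[:3,:3]=R.from_quat(q[[1,2,3,0]]).as_matrix();T[:3,3]=s["tcp_pos"]
    return T@vision.camera_info("wrist")["hand_eye"]
def wgrab(name=None):
    T=wpose();im,d=vision.grab_frame("wrist")
    if name: cv2.imwrite(f"pics/{name}.png",im); np.savez(f"{name}.npz",T=T,d=d)
    return T,im,d
def wun(T,u,v,z):
    m=vision.camera_info("wrist")["mtx"];x,y=(u-m[0,2])/m[0,0],(v-m[1,2])/m[1,1];r=np.hypot(x,y)
    ray=np.array([np.sin(r)*x/r,np.sin(r)*y/r,np.cos(r)]) if r>1e-9 else np.array([0,0,1.])
    w=T[:3,:3]@ray;o=T[:3,3];return o+w*((z-o[2])/w[2])
def wproj(T,X):
    m=vision.camera_info("wrist")["mtx"];p=T[:3,:3].T@(np.asarray(X)-T[:3,3]);t=np.arctan2(np.hypot(p[0],p[1]),p[2])
    n=p[:2]/np.hypot(p[0],p[1])*t;return m[0,0]*n[0]+m[0,2],m[1,1]*n[1]+m[1,2]
E
python3 - <<'E'
from h import *
k=.475
def sd(x,y):return 120+x*k,90+y*k
def sc(x,y):return 70+x*k,100+y*k
for n,p,z in(("screw",(290,420),.0415),("platecentre",(338,428),.031),("vial cap",(297,455),.05),("beaker",(355,480),.03)):print(n,unproj("side",*sd(*p),z=z).round(3))
for n,p,z in(("driver top",(217,358),.122),("stand top",(218,393),.06),("weight top",(281,400),.03),("greenR top",(232,412),.11),("greenL",(150,388),.11)):print(n,unproj("scene",*sc(*p),z=z).round(3))
E
```

```text
screw [ 0.488 -0.421  0.041]
platecentre [ 0.556 -0.427  0.031]
vial cap [ 0.5   -0.497  0.05 ]
beaker [ 0.577 -0.523  0.03 ]
driver top [0.49  0.39  0.122]
stand top [0.494 0.396 0.06 ]
weight top [0.458 0.326 0.03 ]
greenR top [0.407 0.418 0.11 ]
greenL [0.507 0.476 0.11 ]
```

```bash
python3 - <<'E'
from h import *
ctrl.movep([.5,-.425,.17],down(-np.pi/2)); print(get_state()["time"],get_state()["qpos"].round(2))
T,im,d=wgrab("w1")
for n in("nest","screw_axis","clip","vial","beaker"):
    print(n,[(round(float(r["p"]),2),np.round(r["point"]),wun(T,*r["point"],.035).round(3)) for r in models.recognise("wrist",n)])
u,v=map(int,wproj(T,[.488,-.421,.0415]));print(u,v)
u=np.clip(u,140,420);v=np.clip(v,105,315);print(u-140,v-105)
cv2.imwrite("pics/w1c.png",cv2.resize(im[v-105:v+105,u-140:u+140],(800,600),interpolation=cv2.INTER_CUBIC))
E
```

```text
2.1583 [ 0.77  0.6  -0.17  1.5   0.11  1.05 -1.  ]
nest [(0.76, array([269., 156.]), array([ 0.538, -0.416,  0.035])), (0.72, array([350., 200.]), array([ 0.5  , -0.488,  0.035]))]
screw_axis [(0.92, array([271., 162.]), array([ 0.533, -0.418,  0.035]))]
clip [(0.97, array([259., 206.]), array([ 0.494, -0.407,  0.035]))]
vial [(0.67, array([350., 201.]), array([ 0.499, -0.488,  0.035])), (0.23, array([255., 206.]), array([ 0.494, -0.404,  0.035]))]
beaker [(0.73, array([390., 117.]), array([ 0.574, -0.522,  0.035]))]
274 214
134 109
```

View pics/w1c.png

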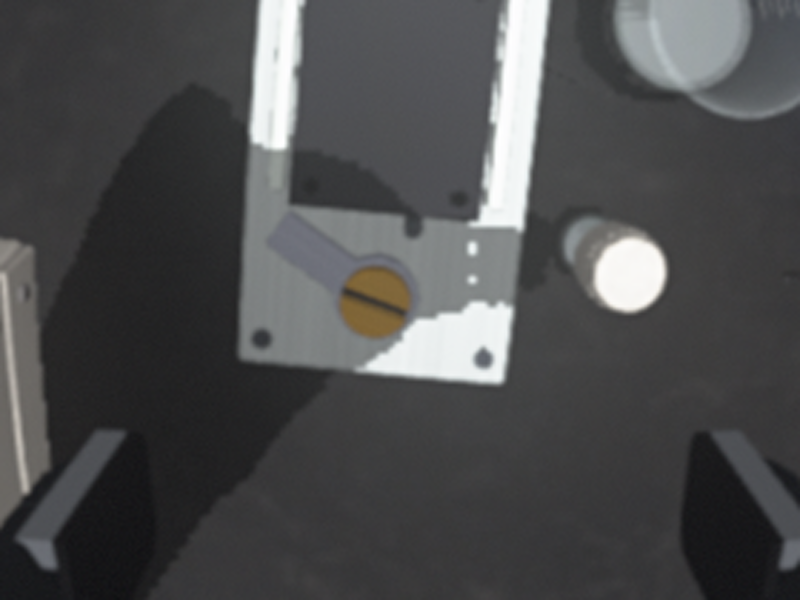

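The wrist view shows the screw at about (266,215) px. The slot is a dark line running slightly to the lower right, and the clip arm points to the upper left. I'll measure these, then go to the driver.

```bash
cat >>h.py <<'E'
def screw(T,im,guess):
    """axis xy, slot angle (world, mod pi) from brass head"""
    hsv=cv2.cvtColor(im,cv2.COLOR_BGR2HSV);u,v=map(int,wproj(T,guess))
    S=3000;n=120;g=np.arange(-n,n+1)/S*3/3  # rectified patch, 3 px/mm
    P=np.zeros((2*n+1,2*n+1,2),np.float32)
    for i,dy in enumerate(g):
        for j,dx in enumerate(g):P[i,j]=wproj(T,[guess[0]+dx*.5,guess[1]+dy*.5,.0415])
    r=cv2.remap(im,P[...,0],P[...,1],cv2.INTER_CUBIC);h=cv2.cvtColor(r,cv2.COLOR_BGR2HSV)
    m=((h[...,0]>8)&(h[...,0]<28)&(h[...,1]>120)&(h[...,2]>60)).astype(np.uint8)
    c=max(cv2.findContours(m,0,1)[0],key=cv2.contourArea) if m.any() else None
    mm=cv2.morphologyEx(m,cv2.MORPH_CLOSE,np.ones((35,35)))
    hull=cv2.convexHull(max(cv2.findContours(mm,0,1)[0],key=cv2.contourArea))
    (cx,cy),rad=cv2.minEnclosingCircle(hull);(ex,ey),ax,an=cv2.fitEllipse(hull)
    disc=np.zeros_like(m);cv2.circle(disc,(int(ex),int(ey)),int(min(ax)/2*.85),1,-1)
    ys,xs=np.nonzero(disc&(h[...,2]<0.6*np.median(h[...,2][(disc>0)&(m>0)])).astype(np.uint8))
    w=np.linalg.svd(np.c_[xs-xs.mean(),ys-ys.mean()],full_matrices=False)[2][0]
    k=.5/S;o=np.array([guess[0],guess[1]])
    return o+k*(np.array([ex,ey])-n),np.arctan2(w[1],w[0])%np.pi,o+k*(np.array([xs.mean(),ys.mean()])-n),np.array(ax)*k,r
E
python3 - <<'E'
from h import *
z=np.load("w1.npz");T=z["T"];im=cv2.imread("pics/w1.png")
g=wun(T,265.6,214.7,.0415);print(g)
c,a,s,ax,r=screw(T,im,g);print("axis",c,"slot",a,s,ax)
f=lambda x,y,z:wun(T,134+x/2.857,109+y/2.857,z)[:2]
e=f(503,382,.022)-f(240,360,.022);print("end edge",e,"yaw",np.arctan2(-e[0],e[1])%np.pi)  # along y
e=f(250,120,.022)-f(240,360,.022);print("side edge",np.arctan2(e[1],e[0]))
tip=f(281,228,.0355);e=tip-c;print("clip dir",np.arctan2(e[1],e[0]),np.hypot(*e))
d=z["d"];print(d[200:230:10,250:290:10])
# box heights from scene depth
D=np.load("scene_d.npy")
for p in((233,210),(265,170),(300,195),(340,190),(370,180),(175,190),(150,215)):print(p,unproj("scene",*p,d=D[p[1],p[0]]).round(3))
E
```

```text
[ 0.48783647 -0.41347551  0.0415    ]Traceback (most recent call last):
  File "<stdin>", line 4, in <module>
  File "h.py", line 31, in screw
    for j,dx in enumerate(g):P[i,j]=wproj(T,[guess[0]+dx*.5,guess[1]+dy*.5,.0415])
                                    ~~~~~^^^^^^^^^^^^^^^^^^^^^^^^^^^^^^^^^^^^^^^^^
  File "h.py", line 23, in wproj
    m=vision.camera_info("wrist")["mtx"];p=T[:3,:3].T@(np.asarray(X)-T[:3,3]);t=np.arctan2(np.hypot(p[0],p[1]),p[2])
      ~~~~~~~~~~~~~~~~~~^^^^^^^^^
ValueError: time passes only in moves, steps and waits
```

```bash
sed -i 's/^def unproj/INFO={n:vision.camera_info(n) for n in("scene","side","wrist")}\ndef unproj/; s/vision.camera_info("wrist")\[/INFO["wrist"][/g; s/i=vision.camera_info(c)/i=INFO[c]/' h.py
cat >a.py <<'E'
from h import *
z=np.load("w1.npz");T=z["T"];im=cv2.imread("pics/w1.png")
g=wun(T,265.6,214.7,.0415);print(g)
c,a,s,ax,r=screw(T,im,g);print("axis",c,"slot",a,s,ax)
f=lambda x,y,z:wun(T,134+x/2.857,109+y/2.857,z)[:2]
e=f(503,382,.022)-f(240,360,.022);print("end edge",e,"yaw",np.arctan2(-e[0],e[1])%np.pi)  # along y
e=f(250,120,.022)-f(240,360,.022);print("side edge",np.arctan2(e[1],e[0]))
tip=f(281,228,.0355);e=tip-c;print("clip dir",np.arctan2(e[1],e[0]),np.hypot(*e))
d=z["d"];print(d[200:230:10,250:290:10])
D=np.load("scene_d.npy")
for p in((233,210),(265,170),(300,195),(340,190),(370,180),(175,190),(150,215)):print(p,unproj("scene",*p,d=D[p[1],p[0]]).round(3))
E
python3 a.py
```

```text
[ 0.48783647 -0.41347551  0.0415    ]
axis [ 0.48808494 -0.41277019] slot 1.2021190763491578 [ 0.48830485 -0.41242807] [0.01972099 0.02092435]
end edge [-0.00773168 -0.08816133] yaw 3.054117211022411
side edge -0.08560270307175402
clip dir 0.9212038757452724 0.03567418780211279
[[0.28540233 0.28502762 0.28494802 0.30000588]
 [0.28766885 0.28155217 0.28096443 0.30221197]
 [0.30416435 0.28305945 0.2840344  0.30401275]]
(233, 210) [0.757 0.014 0.004]
(265, 170) [ 0.899 -0.25   0.011]
(300, 195) [ 0.494 -0.07   0.167]
(340, 190) [ 0.428 -0.182  0.173]
(370, 180) [ 0.553 -0.505  0.027]
(175, 190) [0.899 0.162 0.08 ]
(150, 215) [0.72  0.337 0.15 ]
```

```bash
python3 - <<'E'
from h import *
q=down(-np.pi/2)
ctrl.movel([.49,-.40,.30],max_speed=.3)
ctrl.movep([.5,0,.36],q); ctrl.movep([.49,.385,.26],q)
s=get_state();print(s["time"],s["qpos"].round(2))
T,im,d=wgrab("w2")
for n in("driver","stand","weight"):
    print(n,[(round(float(r["p"]),2),np.round(r["point"]),wun(T,*r["point"],.1).round(3)) for r in models.recognise("wrist",n)])
u,v=wproj(T,[.49,.39,.122]);u=int(np.clip(u,140,420));v=int(np.clip(v,105,315));print(u-140,v-105)
cv2.imwrite("pics/w2c.png",cv2.resize(im[v-105:v+105,u-140:u+140],(800,600),interpolation=cv2.INTER_CUBIC))
E
```

```text
6.025 [-0.4   0.51 -0.52  1.46  0.26  1.24 -2.51]
driver [(0.85, array([223., 103.]), array([0.579, 0.437, 0.1  ])), (0.78, array([268., 194.]), array([0.492, 0.395, 0.1  ])), (0.56, array([329., 203.]), array([0.483, 0.337, 0.1  ])), (0.55, array([199., 196.]), array([0.491, 0.463, 0.1  ]))]
stand []
weight [(0.57, array([326., 202.]), array([0.484, 0.339, 0.1  ]))]
133 96
```

View pics/w2c.png

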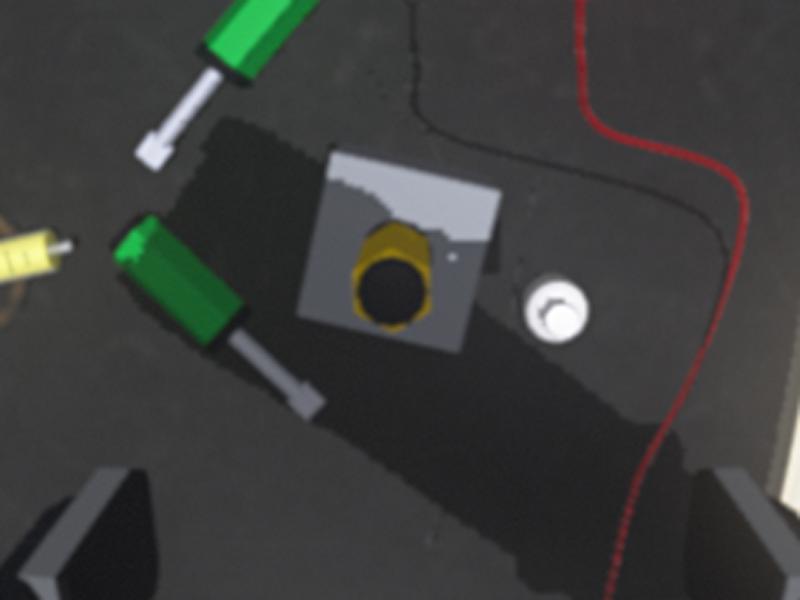

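The wrist view shows the driver upright in its stand, cap at about (270,198) px. Both green look-alikes lie flat, and the weight is at about (328,205). The handle's hexagon has a corner pointing down in the image. I'll fit it.

```bash
cat >b.py <<'E'
from h import *
from scipy.optimize import least_squares
z=np.load("w2.npz");T=z["T"];im=cv2.imread("pics/w2.png");d=z["d"]
print("depth cap",d[194:202:3,267:273:3])
u0,v0=133,96
big=cv2.resize(im[v0:v0+210,u0:u0+280],None,fx=4,fy=4,interpolation=cv2.INTER_CUBIC)
h=cv2.cvtColor(big,cv2.COLOR_BGR2HSV)
m=((h[...,0]>18)&(h[...,0]<34)&(h[...,1]>130)&(h[...,2]>45)).astype(np.uint8)
m[:, :400]=0;m[:,700:]=0
c=max(cv2.findContours(m,0,1)[0],key=cv2.contourArea);hull=cv2.convexHull(c)[:,0]
pts=np.array([wun(T,u0+(p[0]+.5)/4-.5,v0+(p[1]+.5)/4-.5,.122)[:2] for p in hull])
print(len(pts),pts.min(0),pts.max(0))
ph=np.radians(np.arange(95,266,5));D=np.c_[np.cos(ph),np.sin(ph)];sup=(pts@D.T).max(0)
def hexs(p):
    a=p[2]+np.arange(6)*np.pi/3+np.pi/6;V=p[3]/np.cos(np.pi/6)*np.c_[np.cos(a),np.sin(a)]+p[:2];return (V@D.T).max(0)
best=min((least_squares(lambda p:hexs(p)-sup,[.49,.39,t,.012],x_scale=[.001,.001,.1,.001]) for t in np.arange(0,1.05,.1)),key=lambda r:r.cost)
print("fit",best.x,best.cost**.5)
# stand edges
f=lambda x,y:wun(T,u0+x/2.857,v0+y/2.857,.06)[:2]
A=[f(332,151),f(500,190),f(459,352),f(297,315)];print("stand",np.mean(A,0),[np.round(A[i]-A[i-1],4) for i in range(4)])
print("cap centre",wun(T,u0+391/2.857,v0+291/2.857,.128))
import itertools
b=best.x
for k in range(-4,5):
    for y in [b[2]+k*np.pi/3]:
        s=ctrl.ik([b[0],b[1],.1],down(y));print(k,round(y,3),None if s is None else s.round(2))
E
python3 b.py
```

```text
depth cap [[0.2809396  0.2817859 ]
 [0.2816206  0.2817681 ]
 [0.28295225 0.28223902]]
30 [0.49416548 0.38156121] [0.51513718 0.405157  ]
fit [0.50498326 0.39330081 0.03020022 0.0126072 ] 0.0053680016950108135
stand [0.49377815 0.3927567 ] [array([ 0.0624, -0.0148]), array([-0.0147, -0.062 ]), array([-0.0626,  0.0147]), array([0.0149, 0.0621])]
cap centre [0.49484205 0.39288761 0.128     ]
-4 -4.159 [-0.09  0.93 -1.23  1.62  0.92  1.27  0.64]
-3 -3.111 [-0.09  0.93 -1.23  1.62  0.92  1.27  1.68]
-2 -2.064 [-0.68  0.65 -0.04  1.63  0.03  0.87 -2.79]
-1 -1.017 [-0.36  0.7  -0.58  1.62  0.45  0.96 -2.12]
0 0.03 [-0.23  0.77 -0.84  1.62  0.64  1.05 -1.23]
1 1.077 [-0.13  0.87 -1.09  1.62  0.82  1.18 -0.34]
2 2.125 [-0.09  0.93 -1.23  1.62  0.92  1.27  0.64]
3 3.172 [-0.09  0.93 -1.23  1.62  0.92  1.27  1.68]
4 4.219 [-0.68  0.65 -0.04  1.63  0.03  0.87 -2.79]
```

```bash
python3 - <<'E'
import cv2
im=cv2.imread("pics/w2.png")
cv2.imwrite("pics/w2z.png",cv2.resize(im[165:220,245:300],(700,600) if 0 else (600,600),interpolation=cv2.INTER_CUBIC))
E
```

```text
(no output)
```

View pics/w2z.png

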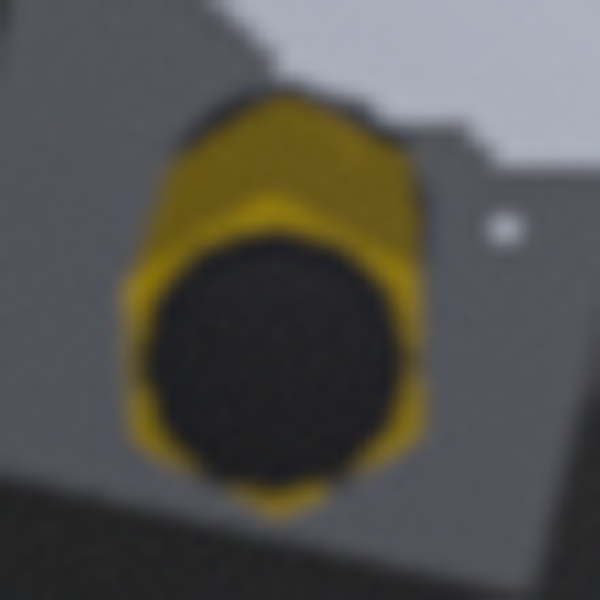

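The close-up shows the hexagon's corners at about (278,518), (130,432), (424,430), (127,293), (421,287) and (268,195) in the crop. Flats face left and right.

```bash
python3 - <<'E'
from h import *
T=np.load("w2.npz")["T"]
V=np.array([wun(T,245+x/10.909-.5,165+y/10.909-.5,.122)[:2] for x,y in((278,518),(424,430),(421,287),(268,195),(127,293),(130,432))])
c=V.mean(0);w=V-c;a=np.arctan2(w[:,1],w[:,0]);print(c,np.hypot(*w.T).round(4))
ph=np.angle(np.mean(np.exp(6j*a)))/6;print("vertex",ph,"flat normals",ph+np.pi/6)
print(a)
fl=ph+np.pi/6
for seed in range(2):
  for k in range(-6,6):
    y=fl+k*np.pi/3
    if -np.pi<y<np.pi:
        for p in([c[0],c[1],.08],[.488,-.413,.107]):
            s=ctrl.ik(p,down(y));print(round(y,3),None if s is None else s.round(2))
  break
print(ctrl.ik([.488,-.413,.107],down(-np.pi/2)),get_state()["time"])
E
```

```text
[0.49379787 0.39324517] [0.0133 0.0135 0.0133 0.0136 0.0131 0.0133]
vertex 0.014580112779770393 flat normals 0.5381788883780692
[-3.12979197 -2.02274382 -1.10236718  0.02974601  1.13126989  2.03882998]
-2.603 [-1.03  0.72  0.55  1.67 -0.47  0.88 -2.89]
-2.603 [ 0.69  0.64 -0.04  1.62  0.03  0.88 -1.97]
-1.556 [-0.44  0.69 -0.45  1.67  0.37  0.87 -2.6 ]
-1.556 [ 0.85  0.65 -0.32  1.62  0.24  0.91 -1.11]
-0.509 [-0.32  0.74 -0.68  1.66  0.55  0.94 -1.71]
-0.509 [ 0.99  0.69 -0.55  1.62  0.42  0.96 -0.22]
0.538 [-0.19  0.82 -0.95  1.66  0.75  1.06 -0.84]
0.538 [ 1.15  0.77 -0.87  1.61  0.65  1.07  0.63]
1.585 [-0.09  0.95 -1.23  1.66  0.95  1.24  0.05]
1.585 [ 1.28  0.92 -1.23  1.61  0.9   1.27  1.47]
2.633 [-0.09  0.95 -1.23  1.66  0.95  1.24  1.1 ]
2.633 [ 0.54  0.65  0.21  1.62 -0.16  0.89 -2.84]
[ 0.8494082   0.65007254 -0.31215711  1.61872492  0.23760218  0.91034704
 -1.12032891] 6.225
```

```bash
python3 - <<'E'
from h import *
Y=-.509;q=down(Y);x,y=.4938,.3932
ctrl.movep([x,y,.20],q);ctrl.movel([x,y,.0753],max_speed=.12)
ctrl.close_gripper(60);s=get_state();print(s["width"],s["gripper_force"],s["contact_force"],s["tcp_pos"],s["time"])
ctrl.movel([x,y,.15]);ctrl.movel([x,y,.26],max_speed=.2)
s=get_state();print(s["width"],s["contact_force"],s["wrist_torque"],s["time"])
T,im,d=wgrab("w3");print(wproj(T,[x,y,.26-.0653]))
cv2.imwrite("pics/w3c.png",cv2.resize(im[60:330,100:460],(800,600),interpolation=cv2.INTER_CUBIC))
E
```

```text
0.023564556824008587 58.725402359850705 [-0.06419814 -0.39635232  3.02120987] [0.49394311 0.39332271 0.07560587] 8.8667
0.023340170337096712 [ 0.02035811 -0.97510856 -1.36174857] [0.04114335 0.02827428 0.05788735] 10.2167
(np.float64(281.1312391427258), np.float64(224.76290683445353))
```

View pics/w3c.png

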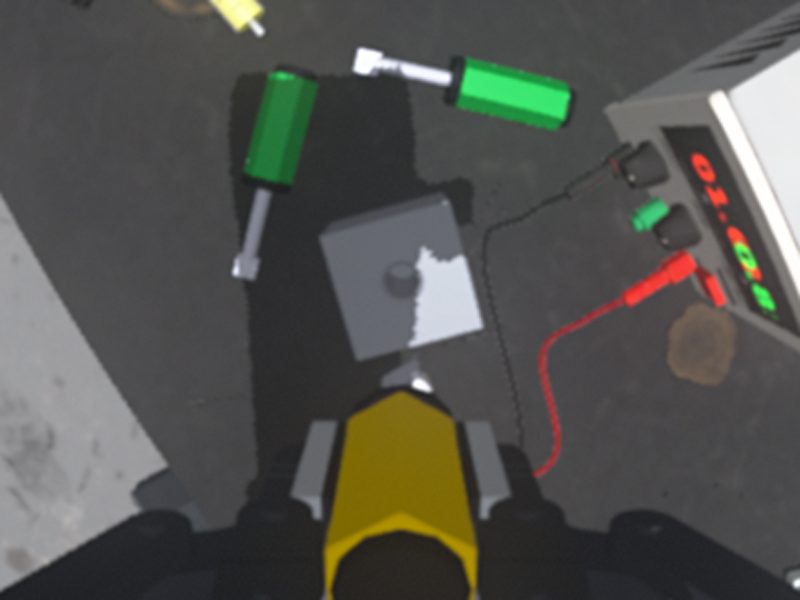

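```bash
python3 - <<'E'
import cv2
im=cv2.imread("pics/w3.png")
c=im[205:245,255:310];cv2.imwrite("pics/w3z.png",cv2.convertScaleAbs(cv2.resize(c,(770,560),interpolation=cv2.INTER_CUBIC),alpha=1.5))
E
```

```text
(no output)
```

View pics/w3z.png

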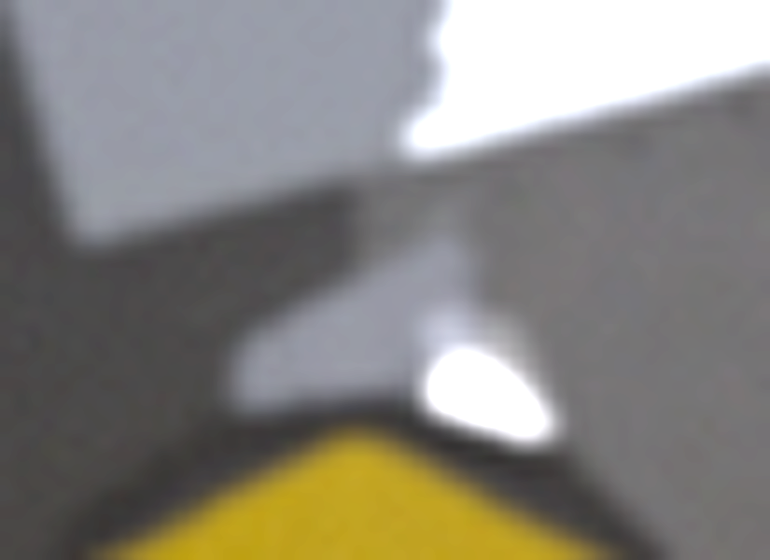

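The blade edge runs from about (272,230) to (287,222) px, up to the right. That puts the blade at tool yaw +30°. Before moving, I'll check clearance between the box and the nest.

```bash
python3 - <<'E'
from h import *
T=np.load("w3.npz")["T"];a=wun(T,272.1,229.6,.1947);b=wun(T,287.5,222.1,.1947);e=b-a
print("blade angle-Y",np.arctan2(e[1],e[0])+.509,"len",np.hypot(*e[:2]),"centre",(a+b)/2)
D=np.load("side_d.npy");P=[]
for v in range(60,400,2):
    for u in range(100,400,2):
        if D[v,u]>0:P.append(unproj("side",u,v,d=D[v,u]))
P=np.array(P);m=(P[:,2]>.1)&(P[:,1]<0.2)&(P[:,0]>.3)&(P[:,0]<.8);Q=P[m]
print(len(Q),Q.min(0),Q.max(0))
for y in np.arange(-.5,-.0,.04):
    s=Q[(Q[:,1]>=y)&(Q[:,1]<y+.04)]
    if len(s):print(round(y,2),s.min(0).round(3),s.max(0).round(3))
E
```

```text
blade angle-Y 0.47431083435547977 len 0.011505233217093975 centre [0.49263621 0.39296551 0.1947    ]
1781 [ 0.30111691 -0.6848551   0.10044729] [0.79999606 0.17725619 0.58132553]
-0.5 [ 0.792 -0.5    0.354] [ 0.8   -0.46   0.581]
-0.46 [ 0.792 -0.459  0.359] [ 0.8   -0.422  0.58 ]
-0.42 [ 0.792 -0.418  0.371] [ 0.8   -0.382  0.58 ]
-0.38 [ 0.792 -0.38   0.349] [ 0.8   -0.341  0.581]
-0.34 [ 0.421 -0.34   0.101] [ 0.8  -0.3   0.58]
-0.3 [ 0.345 -0.3    0.1  ] [ 0.8  -0.26  0.58]
-0.26 [ 0.311 -0.259  0.101] [ 0.8  -0.22  0.58]
-0.22 [ 0.308 -0.22   0.102] [ 0.8   -0.18   0.581]
-0.18 [ 0.311 -0.18   0.103] [ 0.8   -0.141  0.581]
-0.14 [ 0.31  -0.14   0.109] [ 0.8  -0.1   0.58]
-0.1 [ 0.311 -0.1    0.113] [ 0.8   -0.061  0.578]
-0.06 [ 0.313 -0.06   0.104] [ 0.8  -0.02  0.58]
-0.02 [ 0.301 -0.019  0.101] [0.8   0.02  0.581]
```

```bash
python3 - <<'E'
from h import *
x,y=.4938,.3932
Y=.678;q=down(Y)
ctrl.movel([x,y,.33],max_speed=.3)
ctrl.movep([.5,0,.36],down(0.));ctrl.movep([.488,-.41,.26],q);ctrl.movel([.488,-.412,.17],max_speed=.2)
s=get_state();print(s["time"],s["qpos"].round(2),s["width"])
T,im,d=wgrab("w4")
g=np.array([.488,-.413,.0415]);print(wproj(T,g))
c,a,sm,ax,r=screw(T,im,g);print(c,a,sm,ax)
cv2.imwrite("r4.png",r)
R1=np.array([[0,0],[0,0]],float)
def M(Y):return np.array([[np.cos(Y+np.pi/2),np.cos(Y)],[np.sin(Y+np.pi/2),np.sin(Y)]]) # cols tool x,y
c1=np.array([.48808,-.41277])
A=np.block([[np.eye(2),M(-np.pi/2)],[np.eye(2),M(Y)]]);sol=np.linalg.solve(A,np.r_[c1,c]);print("s,b",sol)
u,v=map(int,wproj(T,g));u=np.clip(u,70,490)
w=im[v-60:v+75,u-90:u+90];cv2.imwrite("pics/w4c.png",np.hstack([cv2.resize(w,(480,360),interpolation=cv2.INTER_CUBIC),cv2.resize(r,(300,360))]))
E
```

```text
14.275 [ 1.18  0.72 -0.95  1.54  0.61  1.2   0.8 ] 0.02324128523642744
(np.float64(278.63544626927944), np.float64(204.0465583247747))
[ 0.4863334  -0.41340594] 1.2093998235413754 [ 0.48666486 -0.41230176] [0.01944186 0.02056169]
s,b [ 0.48735889 -0.41350595  0.00072111 -0.00073595]
```

View pics/w4c.png

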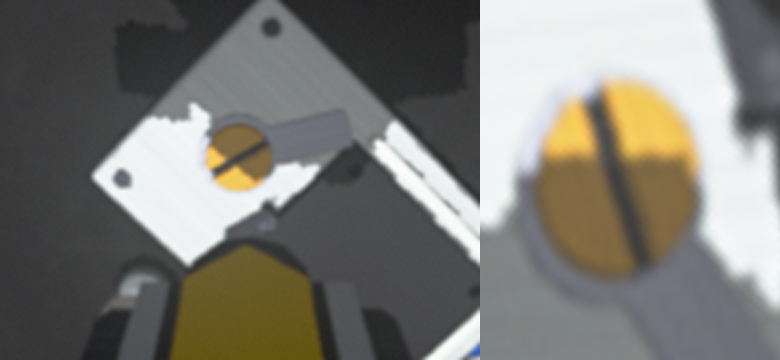

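The picture shows the slot and the blade tip, at about (250,222) in the crop, nearly parallel. The two views also separate the camera bias. Next I'll hover just above the slot.

```bash
cat >>h.py <<'E'
def M(Y):return np.array([[np.cos(Y+np.pi/2),np.cos(Y)],[np.sin(Y+np.pi/2),np.sin(Y)]])
S=np.array([.48736,-.41351]); OFF=np.array([-.0012,0.])
def tcp(edge,Y,d=(0,0),off=None): # edge height, tool yaw, extra world xy
    o=OFF if off is None else off
    p=S-M(Y)@o+np.asarray(d);return [p[0],p[1],edge+.0653]
E
python3 - <<'E'
from h import *
Y=.69;ctrl.movel(tcp(.0455,Y),down(Y),max_speed=.08)
s=get_state();print(s["time"],s["tcp_pos"],tcp(.0455,Y),s["contact_force"].round(2),s["wrist_torque"].round(3))
T,im,d=wgrab("w5")
u,v=map(int,wproj(T,[*S,.0415]));print(u,v)
cv2.imwrite("pics/w5c.png",cv2.convertScaleAbs(cv2.resize(im[v-30:v+30,u-40:u+40],(800,600),interpolation=cv2.INTER_CUBIC),alpha=1.2))
E
```

```text
15.2167 [ 0.48698057 -0.4125401   0.11114959] [np.float64(0.48659615538133366), np.float64(-0.4125845047820035), 0.1108] [ 0.64  0.37 -0.78] [ 0.017 -0.015 -0.045]
278 226
```

View pics/w5c.png

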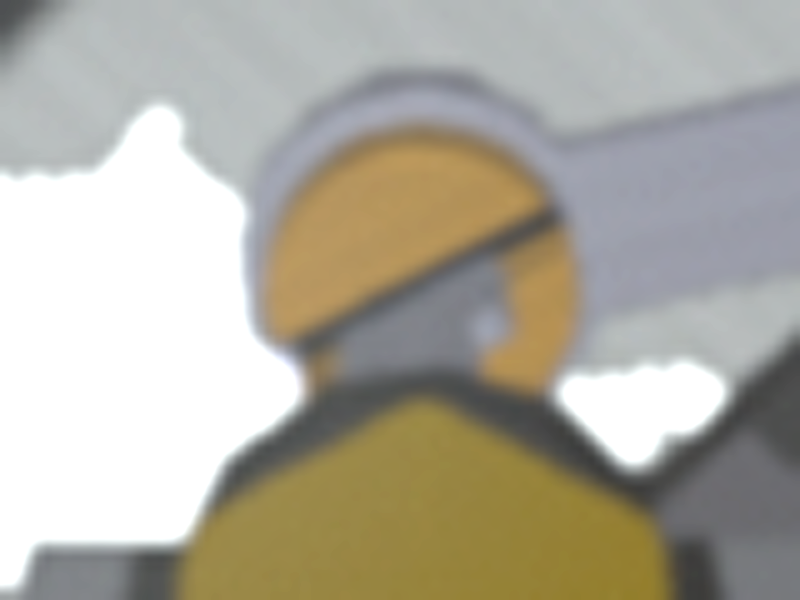

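The hover view shows the blade's lower edge parallel to the slot and over it, centred at about (420,303) in the crop. Allowing for the remaining 4 mm drop, it is aligned to within about half a millimetre. I'll descend by feel.

```bash
cat >>h.py <<'E'
def st(): 
    s=get_state();return s["tcp_pos"],s["contact_force"],s["wrist_torque"],s["time"]
def descend(Y,e0,e1,d=(0,0),step=.0007,fmax=5,f0=None):
    f0=st()[1] if f0 is None else f0
    e=e0
    while e>e1:
        e-=step;ctrl.movel(tcp(e,Y,d),down(Y),max_speed=.02);p,f,w,t=st();df=f-f0
        if abs(df[2])>fmax or np.hypot(*df[:2])>6:break
    print("e",round(e,4),"actual edge",round(p[2]-.0653,4),"df",df.round(2),"w",w.round(3),"t",round(t,2));return e,f0
E
python3 - <<'E'
from h import *
descend(.69,.0455,.0350)
E
```

```text
e 0.0343 actual edge 0.0356 df [-0.78  0.94  6.95] w [-0.13  -0.185  0.04 ] t 19.27
```

```bash
cat >>h.py <<'E'
def turn(Y,Yend,step,e,wmax,w0,d=(0,0)):
    while Y>Yend+1e-6:
        Y-=step;ctrl.movel(tcp(e,Y,d),down(Y),max_speed=.05);p,f,w,t=st()
        q=get_state()["eef_rot"];y=R.from_quat(q[[1,2,3,0]]).as_matrix()[:,1];ya=np.arctan2(y[1],y[0])
        print(round(Y,3),round(ya,3),"edge",round(p[2]-.0653,4),"f",f.round(1),"wz",round(w[2]-w0,3),"t",round(t,2))
        if abs(w[2]-w0)>wmax or np.hypot(*f[:2])>10 or f[2]>14 or p[2]-.0653>.0385:print("STOP");break
    return Y
E
python3 - <<'E'
from h import *
print(turn(.69,.24,.05,.0347,.17,-.02))
E
```

```text
0.64 0.64 edge 0.0357 f [ 1.4 -1.2  6.7] wz 0.064 t 19.52
0.59 0.59 edge 0.0357 f [ 2.  -1.1  6.5] wz 0.065 t 19.77
0.54 0.54 edge 0.0357 f [ 1.5 -1.2  6.6] wz 0.057 t 20.02
0.49 0.49 edge 0.0357 f [ 2.3 -1.1  7. ] wz 0.072 t 20.27
0.44 0.44 edge 0.0357 f [ 1.4 -1.2  6.3] wz 0.104 t 20.52
0.39 0.39 edge 0.0357 f [ 2.3 -0.7  6.4] wz 0.124 t 20.77
0.34 0.34 edge 0.0357 f [ 2.2 -2.   6.3] wz 0.119 t 21.02
0.29 0.29 edge 0.0357 f [ 1.7 -1.7  6.2] wz 0.078 t 21.27
0.24 0.24 edge 0.0357 f [ 2.3 -1.6  6.1] wz 0.176 t 21.52
STOP
0.23999999999999988
```

```bash
python3 - <<'E'
from h import *
for _ in range(4):
    ctrl.pause(.03);p,f,w,t=st();print(w.round(3),f.round(1))
turn(.24,-.06,.03,.0347,.22,-.03)
E
```

```text
[-0.406 -0.525  0.037] [ 1.6 -2.4  6.6]
[-0.412 -0.508  0.098] [ 1.  -1.8  6.8]
[-0.419 -0.527  0.089] [ 2.6 -1.3  6.8]
[-0.446 -0.491  0.072] [ 2.8 -1.5  5.8]
0.21 0.21 edge 0.0357 f [ 1.7 -1.7  7.2] wz 0.098 t 21.9
0.18 0.18 edge 0.0357 f [ 1.3 -1.   6.4] wz 0.038 t 22.15
0.15 0.15 edge 0.0356 f [ 1.4 -0.8  6.4] wz 0.103 t 22.4
0.12 0.12 edge 0.0356 f [ 2.4 -0.8  5.7] wz 0.092 t 22.65
0.09 0.09 edge 0.0356 f [ 1.3 -1.4  6.5] wz 0.203 t 22.9
0.06 0.06 edge 0.0357 f [ 0.9 -1.7  6.5] wz 0.112 t 23.15
0.03 0.03 edge 0.0357 f [ 2.4 -0.9  6.6] wz 0.113 t 23.4
0.0 0.0 edge 0.0356 f [ 1.6 -0.9  6.4] wz 0.183 t 23.65
-0.03 -0.03 edge 0.0357 f [ 1.5 -2.   6.2] wz 0.13 t 23.9
-0.06 -0.06 edge 0.0356 f [ 0.9 -1.4  7.2] wz 0.158 t 24.15
```

```bash
cat >>h.py <<'E'
def wz(n=6):
    a=[]
    for _ in range(n):ctrl.pause(.02);a.append(st()[2][2])
    return float(np.mean(a))
def fine(Y,Yend,step,e,lim):
    while Y>Yend+1e-6:
        Y-=step;ctrl.movel(tcp(e,Y),down(Y),max_speed=.05);m=wz();p,f,w,t=st()
        print(round(Y,3),"edge",round(p[2]-.0653,4),"f",f.round(1),"wz",round(m,3),"t",round(t,2))
        if m>lim:print("STOP");break
    return Y
E
python3 - <<'E'
from h import *
Y=turn(-.06,-.26,.04,.0347,.26,-.03)
fine(Y,-.46,.015,.0347,.135)
E
```

```text
-0.1 -0.1 edge 0.0357 f [ 1.7 -2.1  6.2] wz 0.177 t 24.4
-0.14 -0.14 edge 0.0357 f [ 2.  -1.1  6.7] wz 0.14 t 24.65
-0.18 -0.18 edge 0.0356 f [ 2.1 -0.8  7.1] wz 0.091 t 24.9
-0.22 -0.22 edge 0.0357 f [ 2.8 -1.4  6.9] wz 0.123 t 25.15
-0.26 -0.26 edge 0.0356 f [ 1.7 -1.4  6.7] wz 0.154 t 25.4
-0.275 edge 0.0356 f [ 1.9 -1.3  7.3] wz 0.102 t 25.75
-0.29 edge 0.0357 f [ 1.8 -1.6  7.1] wz 0.089 t 26.1
-0.305 edge 0.0357 f [ 1.3 -1.2  6.5] wz 0.079 t 26.45
-0.32 edge 0.0357 f [ 0.7 -1.3  6.7] wz 0.108 t 26.8
-0.335 edge 0.0356 f [ 1.4 -1.5  6.9] wz 0.112 t 27.15
-0.35 edge 0.0357 f [ 2.3 -1.3  6.1] wz 0.09 t 27.5
-0.365 edge 0.0356 f [ 1.1 -2.3  6.5] wz 0.113 t 27.85
-0.38 edge 0.0356 f [ 1.1 -1.9  7.2] wz 0.098 t 28.2
-0.395 edge 0.0356 f [ 0.4 -0.7  7.8] wz 0.095 t 28.55
-0.41 edge 0.0356 f [ 2.2 -1.6  7.8] wz 0.115 t 28.9
-0.425 edge 0.0356 f [ 0.2 -1.   6.5] wz 0.095 t 29.25
-0.44 edge 0.0356 f [ 1.3 -2.5  7. ] wz 0.092 t 29.6
-0.455 edge 0.0357 f [ 1.  -1.3  6.9] wz 0.108 t 29.95
-0.47 edge 0.0356 f [ 0.7 -0.9  6.8] wz 0.106 t 30.3
```

```bash
python3 - <<'E'
from h import *
fine(-.47,-.56,.01,.0347,.14)
T,im,d=wgrab("w6")
r=models.masks_of("wrist","clip")
for k in r[:2]:
    ys,xs=np.nonzero(k["mask"]);P=np.array([wun(T,u,v,.0355)[:2] for u,v in zip(xs[::3],ys[::3])])
    D=P-S;n=np.hypot(*D.T);f=D[n>.018];print(k["p"],len(xs),n.max(),"dir",np.arctan2(f[:,1].mean(),f[:,0].mean()) if len(f) else None)
u,v=map(int,wproj(T,[*S,.0415]))
cv2.imwrite("pics/w6c.png",cv2.resize(im[v-45:v+45,u-40:u+80],(800,600),interpolation=cv2.INTER_CUBIC))
E
```

```text
-0.48 edge 0.0357 f [ 0.8 -1.4  7.3] wz 0.1 t 30.65
-0.49 edge 0.0356 f [ 2.1 -1.4  6.9] wz 0.094 t 31.0
-0.5 edge 0.0357 f [ 0.5 -2.3  7.1] wz 0.101 t 31.35
-0.51 edge 0.0356 f [ 0.5 -1.6  7.3] wz 0.062 t 31.7
-0.52 edge 0.0357 f [ 0.6 -1.   7.4] wz 0.107 t 32.05
-0.53 edge 0.0356 f [ 1.3 -1.   7.9] wz 0.098 t 32.4
-0.54 edge 0.0356 f [ 1.2 -2.1  7.1] wz 0.117 t 32.75
-0.55 edge 0.0356 f [ 0.8 -1.2  7.3] wz 0.095 t 33.1
-0.56 edge 0.0357 f [ 1.  -0.9  6.5] wz 0.104 t 33.45
0.74 1485 0.03772662077566549 dir -0.025751905761792072
```

View pics/w6c.png

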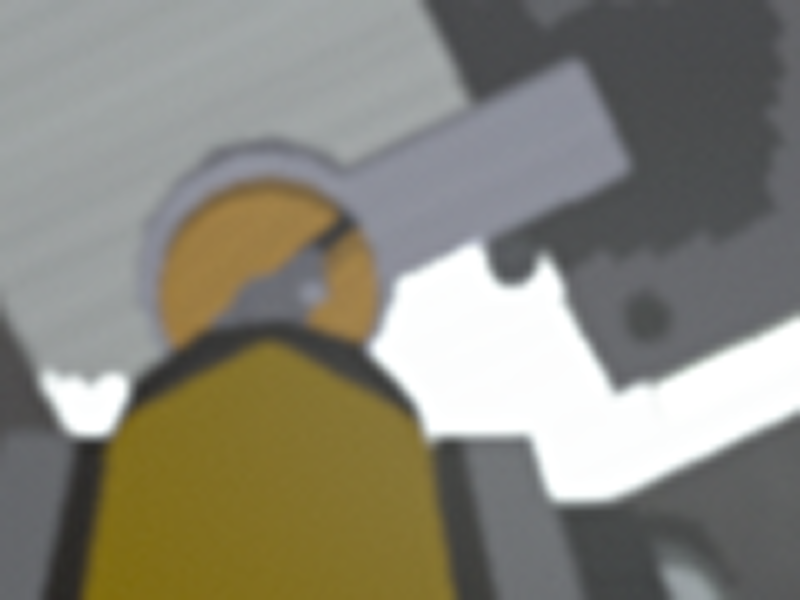

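The clip is nearly home, just short of the stop pin at about (512,262) in the crop. The blade is still seated at the slot floor. I'll carry on gently.

```bash
python3 - <<'E'
from h import *
Y=fine(-.56,-.70,.01,.0347,.135)
T,im,d=wgrab("w7")
for k in models.masks_of("wrist","clip")[:1]:
    ys,xs=np.nonzero(k["mask"]);P=np.array([wun(T,u,v,.0355)[:2] for u,v in zip(xs[::3],ys[::3])])
    D=P-S;n=np.hypot(*D.T);f=D[n>.018];print(k["p"],len(xs),"dir",np.arctan2(f[:,1].mean(),f[:,0].mean()))
E
```

```text
-0.57 edge 0.0357 f [ 1.  -1.7  6.4] wz 0.118 t 33.9
-0.58 edge 0.0357 f [ 1.  -2.1  7.3] wz 0.126 t 34.25
-0.59 edge 0.0357 f [ 1.1 -1.8  7. ] wz 0.121 t 34.6
-0.6 edge 0.0356 f [ 1.1 -1.3  6.8] wz 0.157 t 34.95
STOP
0.76 1595 dir -0.03809426479380239
```

```bash
python3 - <<'E'
from h import *
print(wz(10))
for Y in(-.605,-.61):
    ctrl.movel(tcp(.0347,Y),down(Y));m=wz(10);print(Y,m,st()[3])
    if m>.165:break
E
```

```text
0.1415910358895626
-0.605 0.17067118484324925 35.6333
```

```bash
python3 - <<'E'
from h import *
Y=-.535;ctrl.movel(tcp(.0350,Y),down(Y),max_speed=.05);print("wz",wz(4))
ctrl.movel(tcp(.050,Y),down(Y),max_speed=.04);p,f,w,t=st();print(f.round(2),w.round(3),t)
ctrl.movel(tcp(.11,Y),down(Y),max_speed=.15)
T,im,d=wgrab("w8");g=np.array([*S,.0415])
c,a,sm,ax,r=screw(T,im,g);print("slot",a,"expected end ~.2",c)
for k in models.masks_of("wrist","clip")[:1]:
    ys,xs=np.nonzero(k["mask"]);P=np.array([wun(T,u,v,.0355)[:2] for u,v in zip(xs[::3],ys[::3])])
    D=P-S;n=np.hypot(*D.T);q=D[n>.018];print(k["p"],"dir",np.arctan2(q[:,1].mean(),q[:,0].mean()))
ctrl.movel(tcp(.21,Y),down(Y),max_speed=.25)
ctrl.movep([.5,0,.36],down(-.5));ctrl.movep([.49394,.39332,.30],down(-.509));ctrl.movel([.49394,.39332,.165],max_speed=.2)
p,f,w,t=st();print(p,f.round(2),t,get_state()["width"])
E
```

```text
wz 0.05730693997732455
[ 0.53  0.17 -1.29] [-0.039  0.083 -0.033] 36.475
slot 0.17347692206504353 expected end ~.2 [ 0.48758581 -0.41239644]
0.73 dir -0.04105858904176736
[0.49456131 0.39363889 0.16627401] [-0.56 -0.18 -0.31] 41.5333 0.02306754082806756
```

```bash
python3 - <<'E'
from h import *
x,y=.4935,.3931;q=down(-.509);f0=st()[1]
ctrl.movel([x,y,.12],max_speed=.1);print((st()[1]-f0).round(2))
ctrl.movel([x,y,.079],max_speed=.06);p,f,w,t=st();print(p,(f-f0).round(2),t)
z=.079
while z>.0735:
    z-=.0007;ctrl.movel([x,y,z],max_speed=.03);p,f,w,t=st()
    if f[2]-f0[2]>4 or np.hypot(*(f-f0)[:2])>8:break
print(z,p,(f-f0).round(2),w.round(3),t)
E
```

```text
[ 0.91  1.22 -0.53]
[0.49353678 0.39334267 0.07915276] [-0.47 -0.   -1.31] 42.9667
0.07479999999999996 [0.4935644  0.393232   0.07558214] [-1.64 -1.59  7.27] [-0.385  0.293 -0.03 ] 44.4667
```

Contact came at TCP z 0.0756, the same height as at pickup, so the driver is home. I'll release, withdraw and check.

```bash
python3 - <<'E'
from h import *
x,y=.4936,.3932
ctrl.ungrasp();ctrl.movel([x,y,.20],max_speed=.15);ctrl.movep([.4938,.385,.26],down(-np.pi/2));ctrl.pause(.3)
T,im,d=wgrab("w9");T2=np.load("w2.npz")["T"];im2=cv2.imread("pics/w2.png")
def cap(im,T):
    g=cv2.cvtColor(im,cv2.COLOR_BGR2HSV);u,v=map(int,wproj(T,[.494,.393,.122]))
    m=((g[...,0]>18)&(g[...,0]<34)&(g[...,1]>120)).astype(np.uint8);m[:v-35]=0;m[v+30:]=0;m[:,:u-30]=0;m[:,u+30:]=0
    ys,xs=np.nonzero(m);return [wun(T,a,b,.122).round(4) for a,b in((xs.min(),np.median(ys)),(xs.max(),np.median(ys)),(np.median(xs),ys.min()),(np.median(xs),ys.max()))]
print(cap(im2,T2));print(cap(im,T))
z2=np.load("w2.npz")["d"]
for dd,t in((z2,T2),(d,T)):
    u,v=wproj(t,[.494,.393,.128]);u,v=int(u),int(v);r=wun(t,u,v,0)-t[:3,3];print("cap z",t[2,3]+r[2]/(t[:3,2]@r)*np.median(dd[v-2:v+3,u-2:u+3]))
vi,dv=vision.grab_frame("side");v0=cv2.imread("pics/side0.png")
df=cv2.absdiff(vi,v0).max(2)[250:350,220:330]>40;print("nest-area changed px",df.sum(),np.argwhere(df).mean(0)+[250,220] if df.any() else "")
print(get_state()["time"],get_state()["contact_force"])
E
```

```text
[array([0.506 , 0.4043, 0.122 ]), array([0.5059, 0.3815, 0.122 ]), array([0.5148, 0.3919, 0.122 ]), array([0.4814, 0.3922, 0.122 ])]
[array([0.5058, 0.4048, 0.122 ]), array([0.5058, 0.382 , 0.122 ]), array([0.5155, 0.3925, 0.122 ]), array([0.4811, 0.3926, 0.122 ])]
cap z 0.12741834376775918
cap z 0.12758485810404452
nest-area changed px 41 [288.85365854 266.63414634]
47.3167 [-0.26213953 -0.25613303  0.63481935]
```

```bash
python3 -c "
from station import ticket;print(ticket.close_job())"
```

```text
the job is handed in; nothing more can be done
None
```

The clip was turned until the torque rose at its stop pin, with the blade on the slot floor throughout; I did not check the clip-to-pin contact by eye at the end. The screwdriver is back upright at its original height in the stand, and the job was handed in at about 47 s.

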